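# Cover the pie and set the warmer to two dots

### The job

Gently put the larger of the two steel covers over the pie that stands on the warmer, so that it sits level on the hot plate with the pie inside, without shoving the pie. Then turn the warmer's selector knob so that it clicks in at the two-dot mark, and let go. Leave the smaller cover, the kraft carton and the other pie where they are.

Things in the scene. Friction and masses are not known exactly. Their poses are not given: they have to be found in the camera images.
- plate (a point): Centre of the warmer's hot plate, at the height of its flat top (70 mm above the table; 204 x 206 mm, with a grey disc of 190 mm diameter drawn on it). The warmer is a fixed flat steel appliance, 210 mm (x) by 350 mm (y); this point has its axes: z up, y from the dial end to the plate end. The dial's axis is at x = -10, y = -175 mm from here.
- pie: The pie to be covered: a round pie in a foil tin, 124 mm across the rim, 36 mm high, 0.35 kg or so, loose on the hot plate within about 10 mm of its centre. Origin at the centre of its underside.
- cover_knob (a point): Centre of the black knob of the LARGER cover, on its axis, 98.5 mm above its lower rim. The knob is an upright cylinder, 26 mm diameter, 23 mm high, on an 18 mm thick stem, 14 mm high, above the steel top. The cover stands on the table to the left or right of the warmer.
- cover: The LARGER cover; origin at the centre of its lower rim, z along its axis, up. A loose round steel dome, open below, 168 mm outer and 160 mm inner diameter at the rim, wall 4 mm, steel part 70 mm high, about 0.35 kg. To be set down, not dropped, on the hot plate.
- small_cover_foot (a point): Centre of the lower rim of the SMALLER cover, same shape and height but 120 mm in outer diameter: too small for the pie. It stands on the table on the other side of the warmer; leave it alone.
- pie2: Another pie of the same kind on the table beyond the warmer; leave it alone. Origin at the centre of its underside.
- carton: A closed kraft paper food carton, 130 x 170 x 88 mm, on the table beyond the warmer; leave it alone. Origin at the centre of its underside.
- dial (a joint): Angle of the warmer's selector knob, rad, growing clockwise seen from above. It clicks into four detents: 0 = ring mark (off), 0.6 = one dot, 1.2 = row of two dots, 1.8 = row of three dots; stops at -0.1 and 1.9. It starts at off or at one dot. Let go between marks it is drawn to a neighbouring detent; turning takes up to about 0.07 N m.
- dial_grip (a point): Point on the selector knob's axis at the height to grip it, 100 mm above the table. The knob is an upright grey plastic bar, 48 mm long, 14 mm thick, top 10 mm above this point, on a 50 mm disc whose top is 22 mm below it. x runs along the bar to its pointer (a low nose 9 mm longer; white line on top), z up; it turns with the knob. The white marks lie on the black panel 30 mm below.
Mind the look-alikes: they are no part of the job. Leave any green or yellow look-alike of the cover alone.

How it is judged:
By the outcome, as a careful person would: the job done as asked, in the order asked, and still so for the second after the job is handed in, with the robot touching nothing.
It also fails if it takes over 51 s, if anything falls off the work surface, if the arm or the gripper's body presses on something with over 40 N, if the wrist force passes 120 N, or if a joint passes its speed limit or range.

### The arm

A 7-joint arm with a two-finger parallel gripper is mounted at the origin on the work surface. World frame = base frame: x ahead of the robot, y to its left, z up, the work surface at z = 0. Lengths are in m, angles in rad, forces in N, time in s.
With the tool pointing down it reaches from about 0.4 to 0.85 m from the base axis. Payload 6.9 kg.
Tool frame: the origin (TCP) lies at the very end of the fingers, on their centre line; the grasp point (between the pads) lies 19 mm behind it; z points along the fingers, y is the line along which they close (so a half turn about z gives the same grasp; the last joint's range is limited). The gripper opens to 85 mm and grips with 20 to 120 N. Pads are 22 mm wide; open, the fingers measure 114 mm over their backs; the gripper's body (76 mm by 85 mm) begins 54 mm behind the grasp point. The pads swing forward as they close: fully open they stand 13 mm farther back than shut.
Start: joints at [0.105, 0.507, -0.238, 1.5, 0.126, 1.149, -0.155], TCP at [0.625, -0, 0.231] pointing down, gripper open.
Joint ranges: [-3.08, 3.08], [-0.24, 2.05], [-1.43, 1.35], [0, 2.5], [-1.52, 4.66], [0.17, 1.96], [-2.89, 2.89]. Speed limits (rad/s): [2.39, 2.39, 3.14, 3.14, 3.14, 3.14, 3.14].

### API

Orientations are given as a unit quaternion [w, x, y, z].
In Python, from cell import telemetry, vision, robot gives the robot as it stands. The module is installed in compiled form; this text tells all that it offers.
- The arm moves only by the tool send_rows, never from a script. Its arguments are lists of equal length, an entry for each row: "travel": the shift along the world's x, y, z in units of 0.5 m (1.0 is 0.5 m), a list of three; "twist": the turn, a rotation vector about the world's x, y, z in units of pi rad (1.0 is pi rad), a list of three; "hand": the opening, from -1 (shut) to 1 (fully open). In form: {"travel": [[x, y, z], ...], "twist": [[rx, ry, rz], ...], "hand": [hand, ...]}. A call has 1 to 20 rows; each row shifts and turns the commanded pose from where the row before left it; what a row does not reach is not made up. A row lasts 1/10 s, in which the tool goes at most 50 mm and 8.59 degrees, less where a joint would pass 70% of its speed; a pose out of reach is approached as far as the arm can. A call with a number of a shift or a turn outside -1 to 1 is refused whole. A call with a gripper value outside its range is refused whole. The fingers move at their own pace and stop on an object; "grip_force" is the grip in N (left out, the last holds). Time passes only in rows, so rows that do not move let the fingers close. It gives the time, the measured TCP pose, the force, the opening and the grip force at its end, in the units of the state.
- telemetry.sense(): the state, without advancing time (a new reading comes with each control period).
- vision.snapshot(name): name is "scene" or "side" or "wrist"; returns a dict with "image" (480x640x3 uint8, red, green, blue), "fx", "fy", "cx", "cy" (pixels), "k1" (the pictures are not rectified: a ray, as slopes to the right and down, at radius r is drawn at 1 + k1 r^2 times it, then the intrinsics apply), "camera_from_world" (4x4, takes a point from world to camera coordinates); the wrist camera has in their place "hand_eye" (4x4, takes a point from camera to tool coordinates, whose origin is the TCP and whose axes are the flange's). Camera axes: x right, y up, looking along -z (the intrinsics and any distortion apply to the point x, -y, -z); pixel columns grow to the right and rows downward; lengths in m; the calibration is good to about 2 mm. A picture is of the moment at which its call begins: read the wrist's pose just before it. There is no depth.
- robot.hand_in(): hands the job in; it is judged then, once.
The state is a dict: "clock": time; "joint_positions": joint angles; "joint_vel": joint speeds; "effort": joint torques, N m; "eef_pos": TCP position; "orientation": TCP orientation; "contact_force": force on the tool from outside, world axes, zero at the start; "moment": the same for the moment, N m; "gripper_width": opening from 0.0 (shut) to 1.0 (fully open); "gripper_force": force on a finger pad.
Only numpy, scipy, OpenCV 4.12 (cv2) and the standard library are available. Lean on these libraries where they do the work, as an engineer would, in place of code of your own. Each camera call takes 0.05 s, during which the arm holds its last target. There are 200 camera calls.

## Working session

There is one attempt and no reset: what is moved stays moved. The work goes in short steps, Python scripts to look and compute and a tool call to move; the robot and the scene stay as the last step left them, time stands still between calls to the robot, and variables do not carry over. Pictures are saved under pics/ and viewed, at most 10 in all, crops included, and the job is handed in when it is done.

Besides the shell and the picture viewer there is one more tool, called after "Call:" as name(argument=value, ...), one argument or row to a line, values as JSON. send_rows: Moves the arm, as the interface text tells. Its arguments: {"type":"object","properties":{"travel":{"type":"array","items":{"type":"array","items":{"type":"number","minimum":-1,"maximum":1}}},"twist":{"type":"array","items":{"type":"array","items":{"type":"number","minimum":-1,"maximum":1}}},"hand":{"type":"array","items":{"type":"number"}},"grip_force":{"type":"number"}},"required":["travel","twist","hand"]}

```bash
mkdir -p pics; cat > h.py <<'E'
import numpy as np,cv2
from cell import telemetry,vision,robot
from scipy.spatial.transform import Rotation as R
def snap(n):
    s=telemetry.sense(); d=vision.snapshot(n)
    if n=='wrist':
        T=np.eye(4);q=s['orientation'];T[:3,:3]=R.from_quat([q[1],q[2],q[3],q[0]]).as_matrix();T[:3,3]=s['eef_pos']
        d['wfc']=T@np.array(d['hand_eye'])
    else: d['wfc']=np.linalg.inv(np.array(d['camera_from_world']))
    return d
def save(d,f): cv2.imwrite(f,cv2.cvtColor(d['image'],cv2.COLOR_RGB2BGR)); np.save(f+'.npy',{k:v for k,v in d.items()},allow_pickle=True)
def load(f): return np.load(f+'.npy',allow_pickle=True).item()
def pt(d,u,v,z):
    x,y=(u-d['cx'])/d['fx'],(v-d['cy'])/d['fy']
    a,b=x,y
    for _ in range(30):
        s=1+d['k1']*(a*a+b*b); a,b=x/s,y/s
    w=d['wfc']; r=w[:3,:3]@np.array([a,-b,-1]); o=w[:3,3]
    return o+r*(z-o[2])/r[2]
def proj(d,p):
    c=np.linalg.inv(d['wfc'])@np.append(p,1); a,b=c[0]/-c[2],-c[1]/-c[2]; s=1+d['k1']*(a*a+b*b)
    return np.array([d['fx']*a*s+d['cx'],d['fy']*b*s+d['cy']])
E
python3 - <<'E'
from h import *
for n in ['scene','side','wrist']:
    d=snap(n); save(d,f'pics/{n}0.png'); print(n,d['wfc'].round(3).tolist(),d['fx'],d['k1'])
print(telemetry.sense())
E
```

```text
scene [[-0.616, -0.597, 0.514, 1.104], [0.788, -0.479, 0.388, 0.323], [0.015, 0.644, 0.765, 0.94], [0.0, 0.0, 0.0, 1.0]] 451.2592123200403 -0.11247668006577288
side [[-0.982, 0.12, -0.145, 0.327], [-0.188, -0.571, 0.799, 0.839], [0.013, 0.812, 0.583, 0.779], [0.0, 0.0, 0.0, 1.0]] 487.1824143405117 -0.07895895230687652
wrist [[1.0, -0.002, 0.003, 0.627], [0.001, 0.955, 0.296, 0.076], [-0.003, -0.296, 0.955, 0.372], [0.0, 0.0, 0.0, 1.0]] 420.0164303806847 -0.07639464562762094
{'clock': 0.15, 'joint_positions': array([ 0.10551688,  0.50811361, -0.23754494,  1.50087542,  0.12573396,
        1.14888085, -0.15480214]), 'joint_vel': array([-0.00206466, -0.00239954,  0.00038977, -0.00290773,  0.00019361,
        0.0004944 ,  0.00011416]), 'effort': array([-1.45638624e-03, -6.21010351e+01, -2.18872748e+00, -2.49840939e+01,
        1.27439146e-02,  9.07797832e-03,  3.50406015e-05]), 'eef_pos': array([ 6.24641156e-01, -8.43985884e-05,  2.30658457e-01]), 'orientation': array([-4.37414502e-04,  7.07106515e-01,  7.07106755e-01, -4.72018247e-04]), 'contact_force': array([-0.04037037, -0.17537596, -0.04560219]), 'moment': array([ 0.03424687, -0.00265618, -0.01182061]), 'gripper_force': 0.0, 'gripper_width': 0.9995490915443619}
```

View pics/scene0.png

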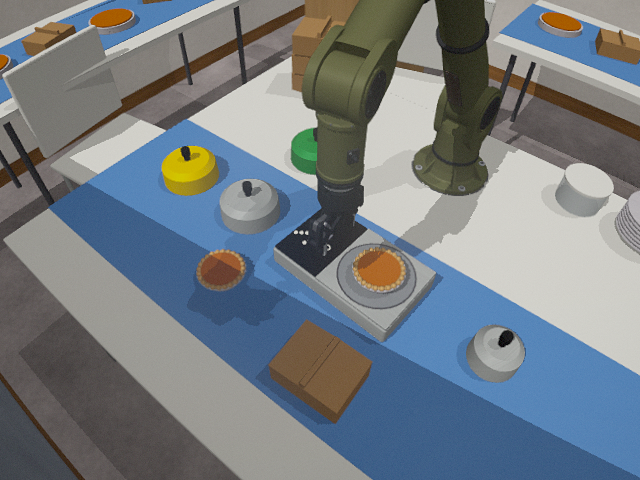

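View pics/wrist0.png

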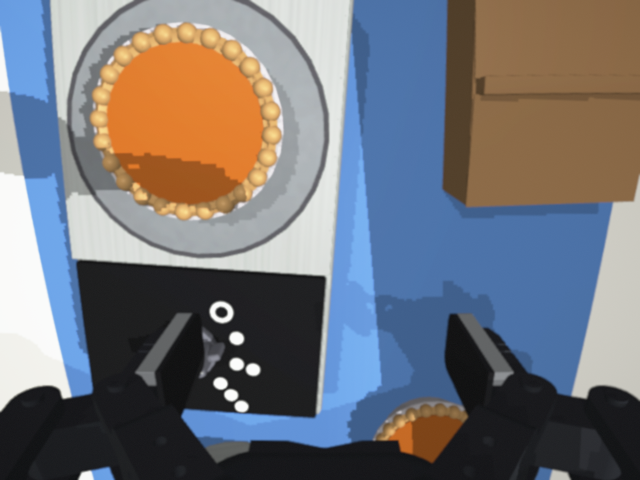

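The scene view shows the large cover at (249,204) with its knob at about (247,187), on the dial side. The small cover is at (496,350). The wrist view shows the pie centre at about (186,122), the disc at about (198,126), and the dial marks: ring (221,312), one dot (236,338), two dots (236–253,367), three dots (221–241,395).

View pics/side0.png

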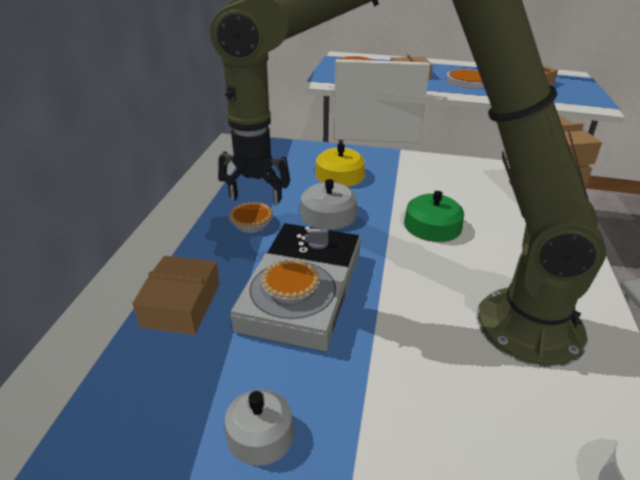

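```bash
python3 - <<'E'
from h import *
w=load('pics/wrist0.png');s=load('pics/scene0.png')
P=lambda n,d,u,v,z:print(n,pt(d,u,v,z).round(4))
P('disc',w,198,126,.07);P('pie',w,186,122,.106)
P('pl',w,77,261,.07);P('pr',w,326,276,.07);P('br',w,318,416,.07)
for u,v in [(221,312),(236,338),(244,367),(231,395)]:P('mark',w,u,v,.07)
P('knob s',s,247,187,.0985)
P('disc s',s,377,275,.07);P('pie s',s,379,270,.106)
P('cov L',s,219.5,209,.01);P('cov R',s,279.5,209,.01)
im=cv2.resize(s['image'][150:300,190:420],None,fx=3.4,fy=3.4,interpolation=cv2.INTER_CUBIC);cv2.imwrite('pics/sc.png',im[:,:,::-1])
E
```

```text
disc [0.5372 0.0653 0.07  ]
pie [0.5405 0.0691 0.106 ]
pl [ 0.4309 -0.0364  0.07  ]
pr [ 0.6277 -0.0479  0.07  ]
br [ 0.6209 -0.1811  0.07  ]
mark [ 0.5434 -0.0794  0.07  ]
mark [ 0.5539 -0.103   0.07  ]
mark [ 0.5588 -0.1308  0.07  ]
mark [ 0.5456 -0.1595  0.07  ]
knob s [ 0.5297 -0.3571  0.0985]
disc s [0.5335 0.0646 0.07  ]
pie s [0.5427 0.0712 0.106 ]
cov L [ 0.5826 -0.4273  0.01  ]
cov R [ 0.4763 -0.2943  0.01  ]
```

View pics/sc.png

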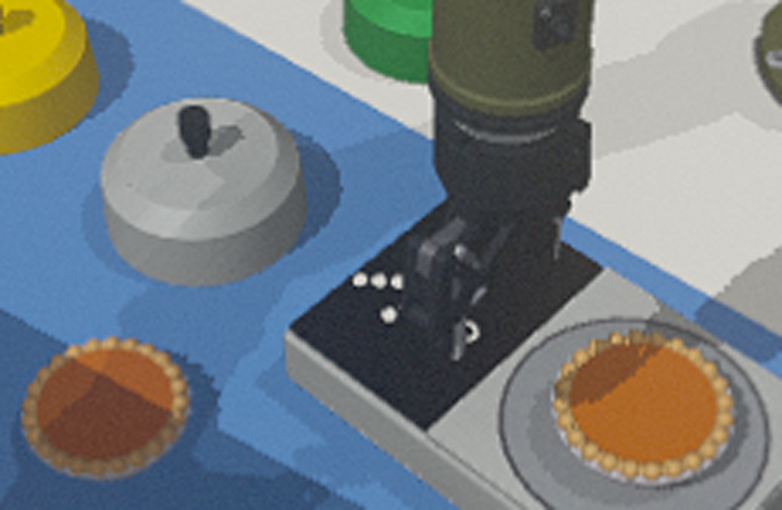

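Call:
send_rows(
  travel=[
    [-0.021, -0.079, 0.004],
    [-0.021, -0.079, 0.004],
    [-0.021, -0.079, 0.004],
    [-0.021, -0.079, 0.004],
    [-0.021, -0.079, 0.004],
    [-0.021, -0.079, 0.004],
    [-0.021, -0.079, 0.004],
    [-0.021, -0.079, 0.004],
    [-0.021, -0.079, 0.004],
    [0, 0, 0],
    [0, 0, 0],
  ],
  twist=[
    [0, 0, 0],
    [0, 0, 0],
    [0, 0, 0],
    [0, 0, 0],
    [0, 0, 0],
    [0, 0, 0],
    [0, 0, 0],
    [0, 0, 0],
    [0, 0, 0],
    [0, 0, 0],
    [0, 0, 0],
  ],
  hand=[1, 1, 1, 1, 1, 1, 1, 1, 1, 1, 1],
)

```text
clock: 1.25
eef_pos: [0.5297, -0.3565, 0.2487]
orientation: [-0.001, 0.708, 0.706, -0.0]
contact_force: [0.9, 1.0, -0.0]
gripper_width: 1.0
gripper_force: 0.0
```

```bash
python3 - <<'E'
from h import *
d=snap('wrist'); save(d,'pics/wrist1.png'); d=snap('scene'); save(d,'pics/scene1.png')
E
```

```text
(no output)
```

View pics/wrist1.png

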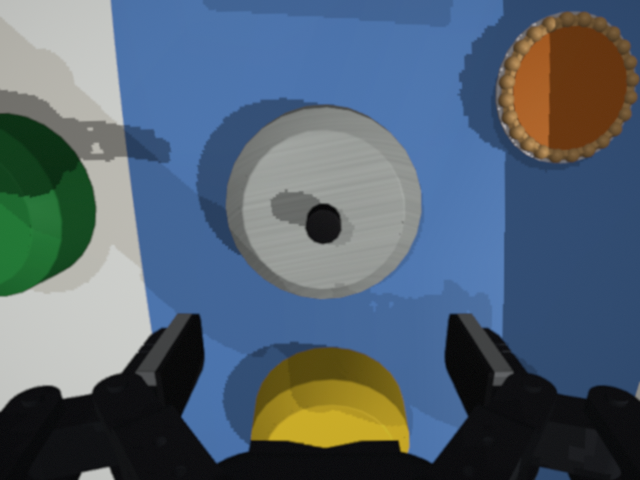

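The wrist view shows the large cover's knob top at (323,222), between and above the open fingers, and the dome at about (323,205).

```bash
python3 - <<'E'
from h import *
w=load('pics/wrist1.png');s=load('pics/scene1.png')
print(pt(w,323,221,.11),pt(w,227,205,.035)[:2],pt(w,421,205,.035)[:2], pt(w,324,298,.04),pt(w,324,107,.0))
e=load('pics/side0.png')
print(pt(load('pics/scene0.png'),247,187,.0985),pt(e,329,186,.0985),proj(w,[.5285,-.358,.11]))
# disc/plate fit from first wrist picture
w=load('pics/wrist0.png')
print('disc edges',[pt(w,u,v,.07)[:2].round(4) for u,v in [(67,125),(328,125),(198,257)]])
print('pie edges z.1',[pt(w,u,v,.1)[:2].round(4) for u,v in [(91,118),(283,122),(188,22),(190,221)]])
E
```

```text
[ 0.53074731 -0.35446106  0.11      ] [ 0.44693835 -0.35957068] [ 0.61541973 -0.35977384] [ 0.53108562 -0.44551123  0.04      ] [ 0.53128251 -0.27795234  0.        ]
[ 0.52971398 -0.35708035  0.0985    ] [ 0.52649987 -0.34563342  0.0985    ] [319.76883536 225.94908042]
disc edges [array([0.4407, 0.0679]), array([0.6288, 0.0656]), array([ 0.529 , -0.0325])]
pie edges z.1 [array([0.4762, 0.0726]), array([0.6003, 0.0684]), array([0.5443, 0.1279]), array([0.5356, 0.004 ])]
```

Call:
send_rows(
  travel=[
    [0.003, -0.001, -0.06],
    [0, 0, -0.07],
    [0, 0, -0.07],
    [0, 0, -0.07],
    [0, 0, -0.04],
    [0, 0, -0.024],
    [0, 0, 0],
    [0, 0, 0],
    [0, 0, 0],
    [0, 0, 0],
    [0, 0, 0],
    [0, 0, 0],
    [0, 0, 0],
    [0, 0, 0],
    [0, 0, 0],
  ],
  twist=[
    [0, 0, 0],
    [0, 0, 0],
    [0, 0, 0],
    [0, 0, 0],
    [0, 0, 0],
    [0, 0, 0],
    [0, 0, 0],
    [0, 0, 0],
    [0, 0, 0],
    [0, 0, 0],
    [0, 0, 0],
    [0, 0, 0],
    [0, 0, 0],
    [0, 0, 0],
    [0, 0, 0],
  ],
  hand=[1, 1, 1, 1, 1, 1, 1, -1, -1, -1, -1, -1, -1, -1, -1],
  grip_force=50,
)

```text
clock: 2.85
eef_pos: [0.5318, -0.3563, 0.0833]
orientation: [0.0, 0.707, 0.707, -0.0]
contact_force: [-2.8, 0.8, 5.2]
gripper_width: 0.285
gripper_force: 48.8
```

Call:
send_rows(
  travel=[
    [0, 0, 0.01],
    [0, 0, 0.02],
    [0, 0, 0.03],
    [0, 0, 0.04],
    [0, 0, 0.04],
    [0, 0, 0.04],
    [0, 0, 0.04],
    [0, 0, 0.04],
    [0, 0, 0.03],
    [0, 0, 0.01],
    [0, 0, 0],
    [0, 0, 0],
  ],
  twist=[
    [0, 0, 0],
    [0, 0, 0],
    [0, 0, 0],
    [0, 0, 0],
    [0, 0, 0],
    [0, 0, 0],
    [0, 0, 0],
    [0, 0, 0],
    [0, 0, 0],
    [0, 0, 0],
    [0, 0, 0],
    [0, 0, 0],
  ],
  hand=[-1, -1, -1, -1, -1, -1, -1, -1, -1, -1, -1, -1],
)

```text
clock: 4.05
eef_pos: [0.5315, -0.3558, 0.2315]
orientation: [-0.001, 0.707, 0.707, -0.0]
contact_force: [-0.5, -0.5, -3.6]
gripper_width: 0.288
gripper_force: 49.3
```

```bash
python3 - <<'E'
from h import *
d=snap('side'); save(d,'pics/side2.png'); e=snap('scene'); save(e,'pics/scene2.png')
d2=snap('wrist')
a=lambda d,y,x:cv2.resize(d['image'][y:y+200,x:x+260],None,fx=1.5,fy=1.5)
cv2.imwrite('pics/c2.png',np.hstack([a(d,60,200),a(e,60,160)])[:,:,::-1]); save(d2,'pics/wrist2.png')
E
```

```text
(no output)
```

View pics/c2.png

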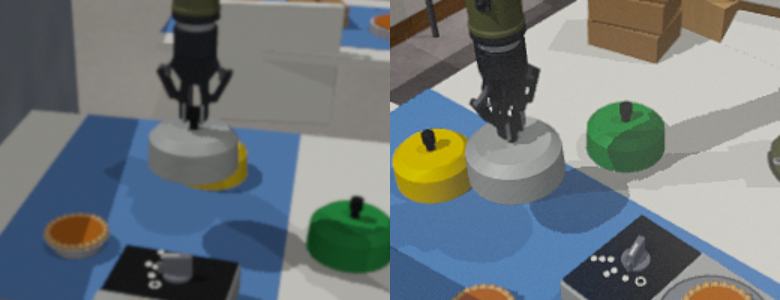

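The cover hangs level from the gripper in both views. The dial bar is now visible at about (635,250) in the scene crop.

Call:
send_rows(
  travel=[
    [0.0015, 0.03, 0],
    [0.0015, 0.06, 0],
    [0.0015, 0.08, 0],
    [0.0015, 0.08, 0],
    [0.0015, 0.08, 0],
    [0.0015, 0.08, 0],
    [0.0015, 0.08, 0],
    [0.0015, 0.08, 0],
    [0.0015, 0.08, 0],
    [0.0015, 0.08, 0],
    [0, 0.06, 0],
    [0, 0.036, 0],
    [0, 0.02, 0],
    [0, 0, 0],
    [0, 0, 0],
    [0, 0, 0],
  ],
  twist=[
    [0, 0, 0],
    [0, 0, 0],
    [0, 0, 0],
    [0, 0, 0],
    [0, 0, 0],
    [0, 0, 0],
    [0, 0, 0],
    [0, 0, 0],
    [0, 0, 0],
    [0, 0, 0],
    [0, 0, 0],
    [0, 0, 0],
    [0, 0, 0],
    [0, 0, 0],
    [0, 0, 0],
    [0, 0, 0],
  ],
  hand=[-1, -1, -1, -1, -1, -1, -1, -1, -1, -1, -1, -1, -1, -1, -1, -1],
)

```text
clock: 5.8
eef_pos: [0.5395, 0.0653, 0.2322]
orientation: [0.0, 0.708, 0.706, -0.0]
contact_force: [0.1, 0.0, -3.6]
gripper_width: 0.289
gripper_force: 49.4
```

```bash
python3 - <<'E'
from h import *
d=snap('side'); save(d,'pics/side3.png'); e=snap('scene'); save(e,'pics/scene3.png')
a=lambda d,y,x:cv2.resize(d['image'][y:y+200,x:x+200],None,fx=2,fy=2)
im=np.hstack([a(d,180,200),a(e,150,280)])
cv2.imwrite('pics/c3.png',im[:,:,::-1])
E
```

```text
(no output)
```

View pics/c3.png

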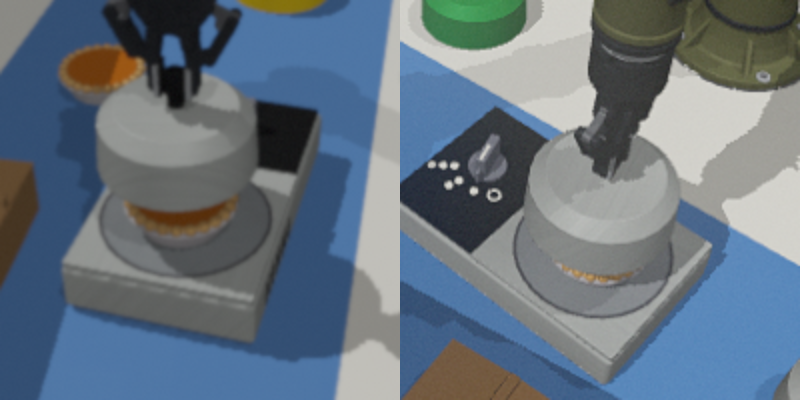

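The cover is above the pie in both views, clear of the foil. I'll check the pie centre by its orange filling in two cameras.

```bash
python3 - <<'E'
from h import *
for f,(u,v) in [('wrist0',(186,122)),('side2',(290,280)),('scene2',(379,270))]:
    d=load(f'pics/{f}.png'); h=cv2.cvtColor(d['image'],cv2.COLOR_RGB2HSV)
    m=cv2.inRange(h,(5,190,60),(18,255,255)); n,l,st,c=cv2.connectedComponentsWithStats(m)
    k=min(range(1,n),key=lambda i:np.hypot(*(c[i]-[u,v]))+(1e3 if st[i,4]<300 else 0))
    cn=cv2.findContours((l==k).astype('u1'),0,1)[0][0]
    P=np.array([pt(d,*q[0],.1)[:2] for q in cv2.convexHull(cn)],'f4'); print(f,st[k],cv2.minEnclosingCircle(P))
E
```

```text
wrist0 [  108    43   155   161 19262] ((0.5368184447288513, 0.06634815782308578), 0.05022480711340904)
side2 [ 268  263   45   30 1027] ((0.5378817915916443, 0.06310363113880157), 0.048924386501312256)
scene2 [358 255  41  31 510] ((0.5336861610412598, 0.06534597277641296), 0.048505112528800964)
```

Call:
send_rows(
  travel=[
    [-0.003, 0.001, -0.01],
    [-0.002, 0, -0.02],
    [0, 0, -0.03],
    [0, 0, -0.03],
    [0, 0, -0.025],
    [0, 0, -0.015],
    [0, 0, -0.01],
    [0, 0, -0.006],
    [0, 0, -0.004],
    [0, 0, -0.003],
    [0, 0, -0.002],
    [0, 0, 0],
    [0, 0, 0],
  ],
  twist=[
    [0, 0, 0],
    [0, 0, 0],
    [0, 0, 0],
    [0, 0, 0],
    [0, 0, 0],
    [0, 0, 0],
    [0, 0, 0],
    [0, 0, 0],
    [0, 0, 0],
    [0, 0, 0],
    [0, 0, 0],
    [0, 0, 0],
    [0, 0, 0],
  ],
  hand=[-1, -1, -1, -1, -1, -1, -1, -1, -1, -1, -1, -1, -1],
)

```text
clock: 7.2
eef_pos: [0.5371, 0.0675, 0.155]
orientation: [0.0, 0.707, 0.707, 0.0]
contact_force: [-0.5, 0.4, -3.1]
gripper_width: 0.282
gripper_force: 49.3
```

Call:
send_rows(
  travel=[
    [0, -0.002, -0.001],
    [0, 0, -0.001],
    [0, 0, -0.001],
    [0, 0, 0],
    [0, 0, 0],
  ],
  twist=[
    [0, 0, 0],
    [0, 0, 0],
    [0, 0, 0],
    [0, 0, 0],
    [0, 0, 0],
  ],
  hand=[-1, -1, -1, -1, -1],
)

```text
clock: 7.7
eef_pos: [0.537, 0.0664, 0.1533]
orientation: [0.0, 0.707, 0.707, 0.0]
contact_force: [0.5, -1.2, -2.1]
gripper_width: 0.283
gripper_force: 49.4
```

Call:
send_rows(
  travel=[
    [0, 0, -0.001],
    [0, 0, -0.001],
    [0, 0, 0],
    [0, 0, 0],
  ],
  twist=[
    [0, 0, 0],
    [0, 0, 0],
    [0, 0, 0],
    [0, 0, 0],
  ],
  hand=[-1, -1, -1, -1],
)

```text
clock: 8.1
eef_pos: [0.5371, 0.0664, 0.1532]
orientation: [0.0, 0.707, 0.707, 0.0]
contact_force: [-3.4, -0.7, 7.3]
gripper_width: 0.283
gripper_force: 50.4
```

Call:
send_rows(
  travel=[
    [0, 0, 0.001],
    [0, 0, 0],
    [0, 0, 0],
    [0, 0, 0],
    [0, 0, 0],
    [0, 0, 0],
    [0, 0, 0],
    [0, 0, 0.02],
    [0, 0, 0.04],
    [0, 0, 0.06],
    [0, 0, 0.06],
    [0, 0, 0],
  ],
  twist=[
    [0, 0, 0],
    [0, 0, 0],
    [0, 0, 0],
    [0, 0, 0],
    [0, 0, 0],
    [0, 0, 0],
    [0, 0, 0],
    [0, 0, 0],
    [0, 0, 0],
    [0, 0, 0],
    [0, 0, 0],
    [0, 0, 0],
  ],
  hand=[-1, -0.2, 0, 0.3, 0.6, 1, 1, 1, 1, 1, 1, 1],
)

```text
clock: 9.3
eef_pos: [0.5391, 0.0671, 0.2475]
orientation: [0.002, 0.707, 0.707, 0.003]
contact_force: [-0.4, -0.3, 0.3]
gripper_width: 0.998
gripper_force: 0.0
```

Call:
send_rows(
  travel=[
    [-0.01, -0.07, 0],
    [-0.01, -0.07, 0],
    [-0.01, -0.07, 0],
    [-0.01, -0.07, 0],
    [-0.002, -0.074, 0],
    [0, 0, 0],
    [0, 0, 0],
  ],
  twist=[
    [0, 0, 0],
    [0, 0, 0],
    [0, 0, 0],
    [0, 0, 0],
    [0, 0, 0],
    [0, 0, 0],
    [0, 0, 0],
  ],
  hand=[1, 1, 1, 1, 1, 1, 1],
)

```text
clock: 10.0
eef_pos: [0.5158, -0.1112, 0.2428]
orientation: [-0.0, 0.708, 0.706, 0.0]
contact_force: [-0.1, 0.6, -0.4]
gripper_width: 0.996
gripper_force: 0.0
```

```bash
python3 - <<'E'
from h import *
d=snap('wrist'); save(d,'pics/wrist4.png'); e=snap('side'); save(e,'pics/side4.png')
im=np.zeros((480,800,3),'u1'); im[:,:480]=d['image'][:,80:560]; c=cv2.resize(e['image'][180:360,210:370],None,fx=2,fy=2); im[:360,480:]=c
cv2.imwrite('pics/c4.png',im[:,:,::-1]); print(telemetry.sense()['eef_pos'])
E
```

```text
[ 0.51607006 -0.10924675  0.24283374]
```

View pics/c4.png

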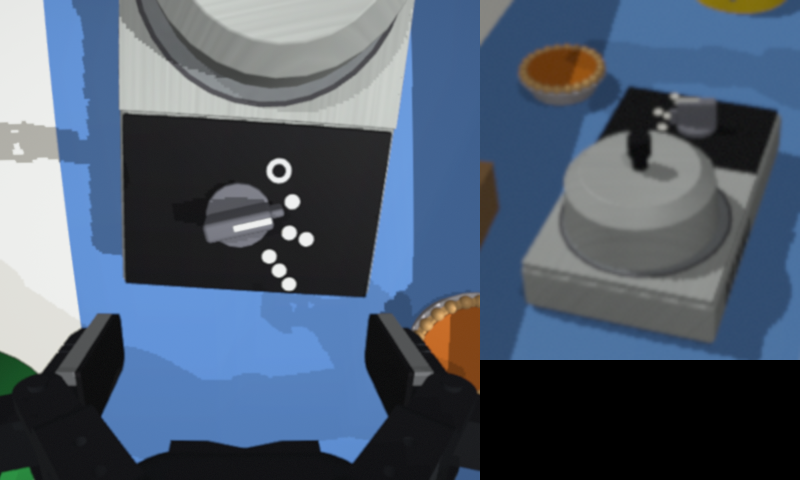

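The side view shows the cover level on the plate. In the wrist crop the bar's white line runs from about (233,230) to (272,221), pointing at the one-dot mark at (292,202). The ring is at (279,170), the two dots at about (297,236) and the three dots at about (279,270).

```bash
python3 - <<'E'
from h import *
d=load('pics/wrist4.png')
c=np.array([.517,-.109])
a=pt(d,313,230,.11);b=pt(d,352,221,.11);print(a,b,np.degrees(np.arctan2(*(b-a)[1::-1])))
print('disc',pt(d,284,216,.078),pt(d,320,216,.078),pt(d,352,216,.078))
# disc ellipse edges
for n,u,v in [('ring',359,170),('1',372,202),('2',377,236),('3',359,270)]:
    p=pt(d,u,v,.07);print(n,p.round(4),np.degrees(np.arctan2(*(p[:2]-c)[::-1])).round(1))
print('corners',pt(d,203,113,.07),pt(d,472,130,.07),pt(d,446,297,.07),pt(d,205,283,.07))
im=cv2.resize(d['image'][150:290,260:400],None,fx=4,fy=4,interpolation=cv2.INTER_CUBIC);cv2.imwrite('pics/c5.png',im[:,:,::-1])
E
```

```text
[ 0.51008292 -0.1139357   0.11      ] [ 0.5365008  -0.10763069  0.11      ] 13.423368317245314
disc [ 0.4874043 -0.1120842  0.078    ] [ 0.51449577 -0.11212101  0.078     ] [ 0.53855856 -0.11213649  0.078     ]
ring [ 0.5437 -0.0787  0.07  ] 48.6
1 [ 0.5542 -0.1031  0.07  ] 9.0
2 [ 0.559  -0.1303  0.07  ] -26.9
3 [ 0.5455 -0.1588  0.07  ] -60.2
corners [ 0.42961704 -0.03674224  0.07      ] [ 0.62647534 -0.04883459  0.07      ] [ 0.61813484 -0.18288724  0.07      ] [ 0.4201757  -0.17022897  0.07      ]
```

View pics/c5.png

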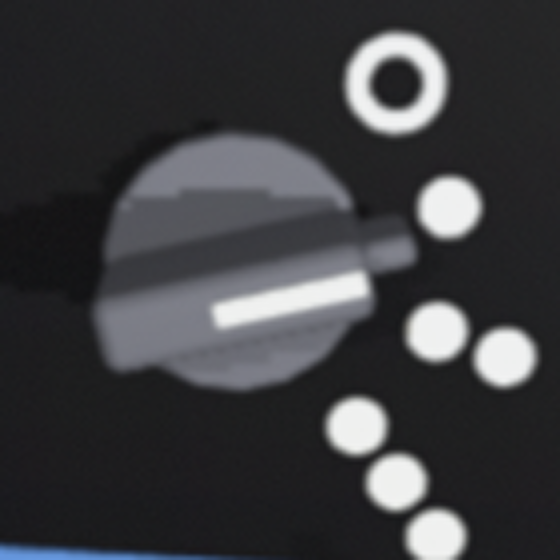

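Call:
send_rows(
  travel=[
    [-0.004, -0.004, 0],
    [0, 0, 0],
    [0, 0, 0],
    [0, 0, 0],
    [0, 0, 0],
    [0, 0, 0],
    [0, 0, 0],
    [0, 0, 0],
    [0, 0, 0],
    [0, 0, 0],
    [0, 0, 0],
    [0, 0, 0],
  ],
  twist=[
    [0, 0, -0.0433],
    [0, 0, -0.0433],
    [0, 0, -0.0433],
    [0, 0, -0.0433],
    [0, 0, -0.0433],
    [0, 0, -0.0433],
    [0, 0, -0.0433],
    [0, 0, -0.0433],
    [0, 0, -0.0433],
    [0, 0, -0.0433],
    [0, 0, 0],
    [0, 0, 0],
  ],
  hand=[0.4, 0.4, 0.4, 0.4, 0.4, 0.4, 0.4, 0.4, 0.4, 0.4, 0.4, 0.4],
)

```text
clock: 11.3
eef_pos: [0.5142, -0.1112, 0.2428]
orientation: [-0.0, 0.994, 0.108, 0.0]
contact_force: [-0.3, 0.2, 0.4]
gripper_width: 0.703
gripper_force: 0.0
```

```bash
python3 - <<'E'
from h import *
s=telemetry.sense();d=snap('wrist'); save(d,'pics/wrist6.png')
q=s['orientation'];print(s['eef_pos'],R.from_quat([q[1],q[2],q[3],q[0]]).as_matrix().round(3).tolist(),s['joint_positions'].round(2))
m=(d['image'].min(2)>200).astype('u1');n,l,st,c=cv2.connectedComponentsWithStats(m)
for i in range(1,n):
    if 20<st[i,4]<1500:
        u=proj(d,[.514,-.111,.09])
        if np.hypot(*(c[i]-u))<110:
            (cx,cy),(w,h),a=cv2.minAreaRect(np.argwhere(l==i)[:,::-1].astype('f4'))
            bx=cv2.boxPoints(((cx,cy),(w,h),a)); Q=[pt(d,*b,.11)[:2] for b in bx]
            print(st[i,4],pt(d,*c[i],.07)[:2].round(4),pt(d,*c[i],.11)[:2].round(4),[np.linalg.norm(Q[0]-Q[1]).round(4),np.linalg.norm(Q[1]-Q[2]).round(4)],[np.degrees(np.arctan2(*(Q[k]-Q[k+1])[::-1])).round(1) for k in(0,1)],np.round(Q,4).tolist() if max(w,h)>2*min(w,h) else '')
E
```

```text
[ 0.51419609 -0.11121393  0.24279787] [[0.977, 0.215, 0.0], [0.215, -0.977, 0.0], [0.0, -0.0, -1.0]] [ 0.11  0.34  0.07  1.74 -0.03  1.06 -1.16]
155 [ 0.5659 -0.1326] [ 0.569  -0.1278] [np.float64(0.0084), np.float64(0.0083)] [np.float64(102.7), np.float64(14.2)] 
158 [ 0.554  -0.1029] [ 0.5586 -0.1019] [np.float64(0.0084), np.float64(0.0084)] [np.float64(102.5), np.float64(12.7)] 
246 [ 0.5435 -0.0791] [ 0.5494 -0.0811] [np.float64(0.0143), np.float64(0.015)] [np.float64(102.3), np.float64(11.6)] 
154 [ 0.5523 -0.1274] [ 0.5572 -0.1233] [np.float64(0.0085), np.float64(0.0085)] [np.float64(102.6), np.float64(13.9)] 
147 [ 0.5536 -0.1709] [ 0.5582 -0.1612] [np.float64(0.0087), np.float64(0.0082)] [np.float64(149.2), np.float64(59.4)] 
146 [ 0.5452 -0.159 ] [ 0.551  -0.1509] [np.float64(0.0086), np.float64(0.0087)] [np.float64(102.7), np.float64(15.4)] 
144 [ 0.537  -0.1471] [ 0.5438 -0.1405] [np.float64(0.008), np.float64(0.0081)] [np.float64(102.6), np.float64(14.7)] 
221 [ 0.5133 -0.1122] [ 0.523 -0.11 ] [np.float64(0.0033), np.float64(0.025)] [np.float64(102.5), np.float64(12.6)] [[0.5347, -0.1057], [0.5354, -0.109], [0.511, -0.1144], [0.5103, -0.1111]]
```

Call:
send_rows(
  travel=[
    [-0.001, -0.0015, -0.06],
    [0, 0, -0.06],
    [0, 0, -0.06],
    [0, 0, -0.06],
    [0, 0, -0.04],
    [0, 0, -0.025],
    [0, 0, -0.015],
    [0, 0, 0],
    [0, 0, 0],
    [0, 0, 0],
    [0, 0, 0],
    [0, 0, 0],
    [0, 0, 0],
    [0, 0, 0],
    [0, 0, 0],
    [0, 0, 0],
  ],
  twist=[
    [0, 0, 0],
    [0, 0, 0],
    [0, 0, 0],
    [0, 0, 0],
    [0, 0, 0],
    [0, 0, 0],
    [0, 0, 0],
    [0, 0, 0],
    [0, 0, 0],
    [0, 0, 0],
    [0, 0, 0],
    [0, 0, 0],
    [0, 0, 0],
    [0, 0, 0],
    [0, 0, 0],
    [0, 0, 0],
  ],
  hand=[0.4, 0.4, 0.4, 0.4, 0.4, 0.4, 0.4, 0.2, 0, -0.2, -0.4, -0.6, -0.8, -1, -1, -1],
  grip_force=25,
)

```text
clock: 12.95
eef_pos: [0.5137, -0.112, 0.0835]
orientation: [-0.001, 0.994, 0.106, 0.0]
contact_force: [-1.0, 3.1, 6.1]
gripper_width: 0.157
gripper_force: 26.5
```

Call:
send_rows(
  travel=[
    [0, 0, 0],
    [0, 0, 0],
    [0, 0, 0],
    [0, 0, 0],
    [0, 0, 0],
    [0, 0, 0],
    [0, 0, 0],
    [0, 0, 0],
    [0, 0, 0],
    [0, 0, 0],
    [0, 0, 0],
  ],
  twist=[
    [0, 0, -0.024],
    [0, 0, -0.024],
    [0, 0, -0.024],
    [0, 0, -0.024],
    [0, 0, -0.024],
    [0, 0, -0.024],
    [0, 0, -0.024],
    [0, 0, -0.024],
    [0, 0, 0],
    [0, 0, 0],
    [0, 0, 0],
  ],
  hand=[-1, -1, -1, -1, -1, -1, -1, -1, -1, -1, -1],
)

```text
clock: 14.05
eef_pos: [0.5135, -0.1133, 0.0835]
orientation: [-0.0, 0.981, -0.195, 0.0]
contact_force: [-2.5, -0.3, 5.7]
gripper_width: 0.158
gripper_force: 26.4
```

Call:
send_rows(
  travel=[
    [0, 0, 0],
    [0, 0, 0],
    [0, 0, 0],
    [0, 0, 0],
    [0, 0, 0],
    [0, 0, 0],
    [0, 0, 0],
    [0, 0, 0.03],
    [0, 0, 0.06],
    [0, 0, 0.08],
    [0, 0, 0.08],
    [0, 0, 0.07],
    [0, 0, 0],
    [0, 0, 0],
    [0, 0, 0],
  ],
  twist=[
    [0, 0, 0],
    [0, 0, 0],
    [0, 0, 0],
    [0, 0, 0],
    [0, 0, 0],
    [0, 0, 0],
    [0, 0, 0],
    [0, 0, 0],
    [0, 0, 0],
    [0, 0, 0],
    [0, 0, 0],
    [0, 0, 0],
    [0, 0, 0],
    [0, 0, 0],
    [0, 0, 0],
  ],
  hand=[-0.6, -0.4, -0.2, 0, 0.2, 0.3, 0.4, 0.4, 0.4, 0.4, 0.4, 0.4, 0.4, 0.4, 0.4],
)

```text
clock: 15.55
eef_pos: [0.5128, -0.113, 0.2416]
orientation: [-0.0, 0.981, -0.195, -0.001]
contact_force: [0.6, 0.1, -0.6]
gripper_width: 0.7
gripper_force: 0.0
```

```bash
python3 - <<'E'
from h import *
d=snap('wrist'); e=snap('scene')
im=np.zeros((480,800,3),'u1'); im[:,:480]=d['image'][:,80:560]; im[:,480:]=cv2.resize(e['image'][160:400,260:420],None,fx=2,fy=2)
cv2.imwrite('pics/c7.png',im[:,:,::-1])
m=(d['image'].min(2)>200).astype('u1');n,l,st,c=cv2.connectedComponentsWithStats(m)
u=proj(d,[.5135,-.112,.11])
for i in range(1,n):
    if 100<st[i,4]<1500 and np.hypot(*(c[i]-u))<60:
        r=cv2.minAreaRect(np.argwhere(l==i)[:,::-1].astype('f4')); Q=[pt(d,*b,.11)[:2] for b in cv2.boxPoints(r)]
        print(st[i,4],pt(d,*c[i],.11)[:2].round(4),[np.linalg.norm(Q[k]-Q[k+1]).round(4) for k in(0,1)],[np.degrees(np.arctan2(*(Q[k]-Q[k+1])[::-1])).round(1) for k in(0,1)])
E
```

```text
221 [ 0.5229 -0.1161] [np.float64(0.0033), np.float64(0.0255)] [np.float64(67.5), np.float64(-22.4)]
```

View pics/c7.png

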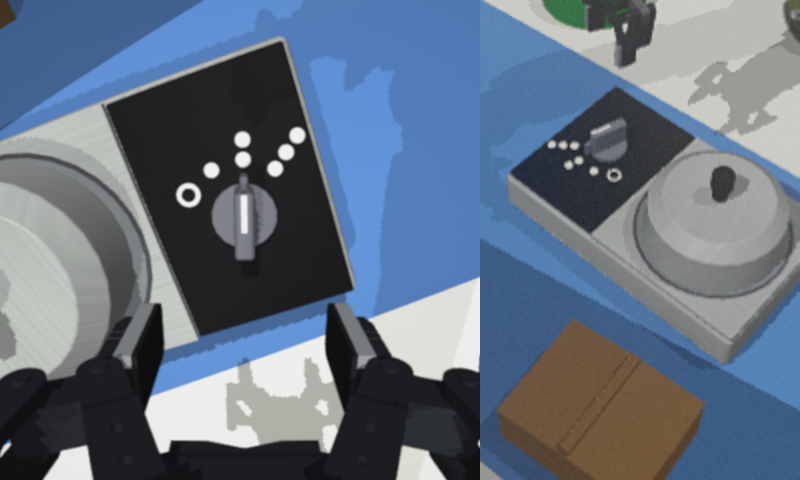

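The pointer at (244,185) aims at the two-dot row at (243,150), and its measured angle of -22.4° matches the two-dot detent. The cover sits level on the plate and the gripper is clear.

```bash
python3 -c "
from cell import robot
print(robot.hand_in())"
```

```text
the job is handed in; nothing more can be done
None
```

The larger cover sits level over the pie on the hot plate, the dial is clicked in at the two-dot mark with the gripper clear, and the job is handed in at about 16 s on the robot's clock; the verdict was not shown.

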